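Arm the red bench striker

ROBOT

A 7-joint arm with a two-finger parallel gripper is mounted at the origin on a cart in front of the work surface, level with it; the furniture and walls round the work are solid. World frame = base frame: x ahead of the robot, y to its left, z up, the work surface at z = 0. Lengths are in m, angles in degrees, forces in N, time in s.
With the tool pointing down it reaches from about 0.4 to 0.9 m from the base axis. Payload 5.6 kg.
Tool frame: the origin (TCP) lies at the very end of the fingers, on their centre line; the grasp point (between the pads) lies 19 mm behind it; z points along the fingers, y is the line along which they close (so a half turn about z gives the same grasp; the last joint's range is limited). The gripper opens to 92 mm and grips with 3 to 60 N. Pads are 20 mm wide; open, the fingers measure 128 mm over their backs; the gripper's body (75 mm by 189 mm) begins 69 mm behind the grasp point.
Start: joints at [64.802, 26.786, -0.665, 91.828, 0.344, 61.387, -3.226], TCP at [0.251, -0.6, 0.215] pointing down, gripper open.
Joint ranges: [-144.91, 144.91], [-17.63, 115.5], [-89.93, 88.59], [15.96, 139.68], [-74.01, 254.01], [8.47, 105.57], [-167.45, 167.45]. Speed limits (degrees/s): [147.25, 147.25, 180, 180, 180, 180, 180].

INTERFACE

Orientations are given as a 3x3 rotation matrix whose columns are the frame's x, y, z axes.
In Python, from station import arm gives the robot as it stands.
- The arm moves only by the tool play_rows, never from a script. Its argument "steps" is one flat list of numbers, 5 for each row, row after row: the opening, from 0 (shut) to 1 (fully open), then the shift along the tool's x, y, z in cm, then the turn about the tool's z in degrees. In form: [claw, dx, dy, dz, twist, claw, dx, dy, dz, twist, ...]. A call has 1 to 10 rows; each row shifts and turns the commanded pose from where the row before left it, along the tool's axes as they then stand; what a row does not reach is not made up. A row lasts 1/12 s, in which the tool goes at most 41.7 mm and 7.16 degrees, less where a joint would pass 70% of its speed; a pose out of reach is approached as far as the arm can. A call is refused whole if a number of a shift passes 4.17 or a number of a turn 7.16, either way. A call with a gripper value outside its range is refused whole. The fingers move at their own pace and stop on an object; "squeeze" is the grip in N (left out, the last holds). Time passes only in rows, so rows that do not move let the fingers close. It gives the time, the measured TCP pose, the force, the opening and the grip force at its end, in the units of the state.
- arm.sense(): the state, without advancing time (a new reading comes with each control period).
- arm.get_image(name): name is "scene" or "top" or "wrist"; returns the picture (400x640x3 uint8, blue, green, red); there is no depth.
- arm.camera_info(name): a dict with "camera_matrix" (3x3 intrinsics, pixels), "world_from_camera" (4x4, takes a point from camera to world coordinates); the wrist camera has in their place "T_tool_cam" (4x4, takes a point from camera to tool coordinates, whose origin is the TCP and whose axes are the flange's). Camera axes: x right, y up, looking along -z (the intrinsics and any distortion apply to the point x, -y, -z); pixel columns grow to the right and rows downward; lengths in m; the calibration is good to about 2 mm. A picture is of the moment at which its call begins: read the wrist's pose just before it. camera_info takes no time and is no camera call.
- arm.finish_job(): hands the job in; it is judged then, once.
Trained networks look in the newest picture that a camera, given by its name, has taken for a name from the list of things; names that differ only in an ending like _2 or _b are one class to them, and where a whole thing is asked for, a point or a joint stands for the part that bears it (a point fixed in the world has none). Each returns a list of dicts, best first, with "conf" (0 to 1); they miss things now and then, are a little off and sometimes report something else, mostly with a low value. They report only what shows in the picture. A call takes as long as a camera call.
- arm.trace(camera, thing): "region" (400x640 bool, what is visible of it) and "location" ([column, row] as shares, 0 to 1, of the picture: columns of its width, rows of its height, amid what is visible of it).
- arm.landmark_of(camera, thing): "location" ([column, row] as shares, 0 to 1, of the picture: columns of its width, rows of its height: a listed point, or the origin of a listed thing).
The state is a dict: "clock": time; "q": joint angles; "dq": joint speeds; "effort": joint torques, N m; "tcp_pos": TCP position; "ee_rot": TCP orientation; "contact_force": force on the tool from outside, world axes, zero at the start; "torque": the same for the moment, N m; "gripper_width": finger opening in m; "grip_force": force on a finger pad.
Only numpy, scipy, OpenCV 4.12 (cv2) and the standard library are available. Lean on these libraries where they do the work, as an engineer would, in place of code of your own. Each camera call takes 0.05 s, during which the arm holds its last target. There are 200 camera calls.

TASK

Two small spring strikers for testing glue joints stand on the bench. Arm the one with the red knob: draw its sprung arm back by the knob until the spring catch hooks it, and let go so that the catch alone holds it. Do not let the red arm snap back, and leave the blue-knobbed striker unarmed.

Things in the scene. Friction and masses are not known exactly. Their poses are not given: they have to be found in the camera images.
- red_knob (a point): Centre of the upright round red knob, 26 mm across, 32 mm tall (15 mm above this point, 17 below); its underside is 134 mm above the bench, 10 mm over the level aluminium arm that carries it (16 mm wide). Near its path nothing but the knobs is higher than 134 mm, save the spring and pin on the pivot (140 mm) and a brass tab at the board's right edge (137 mm).
- red_pivot (a point): The arm's pivot: a point on its vertical hinge axis, on top (z 100 mm) of the fixed plywood board, 135 x 180 mm, on 86 mm legs. Axes: x from the board's front edge to its back edge, y to its left, z up. At joint value q the knob stands (-cos(q-0.6), -sin(q-0.6)) x 80 mm from the pivot in x, y: left of the board at rest, right when drawn.
- red_arm (a joint): Arm angle, rad, anticlockwise from above: 0 at rest (start). Past 1.17 a dark steel hook at the board's front right springs shut behind a pin on the arm's end, then holds it at 1.15; stop at 1.36. The spring pulls the knob back with 3.5 N at 0, 7 N at the catch. The brass tab at the board's right edge is the hair trigger: about 2.5 N on it opens the hook.
- blue_arm (a joint): The same for the other striker, alike but for its blue knob; it stands in front of or behind the red one, unarmed (0), and stays so.

How it is judged (in metres and radians):
At the end, for the whole second after the job is handed in: The red arm rests on its catch, drawn back to between 1.08 and 1.22 rad and still (under 0.1 rad/s), with nothing else holding it; the blue arm is at rest, below 0.15 rad (value of joint red_arm between 1.08 and 1.22 rad and velocity of joint red_arm between -0.1 and 0.1 rad/s and value of joint blue_arm below 0.15 rad); the robot touches nothing.
It fails at once if the red arm snaps back: it swings home faster than 2.5 rad/s anywhere between 0.2 and 0.9 rad (velocity of joint red_arm below -2.5 rad/s and value of joint red_arm between 0.2 and 0.9 rad).
It fails at once if the blue arm is drawn (past 0.5 rad) (value of joint blue_arm above 0.5 rad).
It also fails if it takes over 32 s, if anything falls off the work surface, if the arm or the gripper's body presses on something with over 40 N, if the wrist force passes 120 N, or if a joint passes its speed limit or range.

## Working session

There is one attempt and no reset: what is moved stays moved. The work goes in short steps, Python scripts to look and compute and a tool call to move; the robot and the scene stay as the last step left them, time stands still between calls to the robot, and variables do not carry over. Pictures are saved under pics/ and viewed, at most 10 in all, crops included, and the job is handed in when it is done.

Besides the shell and the picture viewer there is one more tool, called by a JSON object that holds its "method" and its "body". play_rows: Moves the arm, as the interface text tells. Its arguments: {"type":"object","properties":{"steps":{"type":"array"},"squeeze":{"type":"number"}},"required":["steps"]}

```bash
mkdir -p pics; cat > h.py <<'E'
import numpy as np, cv2
from station import arm
def ray(cam,loc):
    i=arm.camera_info(cam);K=np.array(i["camera_matrix"])
    s=arm.sense()
    if "world_from_camera" in i: T=np.array(i["world_from_camera"])
    else:
        W=np.eye(4);W[:3,:3]=s["ee_rot"];W[:3,3]=s["tcp_pos"];T=W@np.array(i["T_tool_cam"])
    p=np.array([loc[0]*640,loc[1]*400])
    d=i.get("distortion") if "distortion" in i else i.get("dist_coeffs")
    u=cv2.undistortPoints(p.reshape(1,1,2).astype(float),K,None if d is None else np.array(d,float)).ravel()
    return T[:3,3],T[:3,:3]@np.array([u[0],-u[1],-1])
def atz(cam,loc,z):
    o,d=ray(cam,loc);return o+d*(z-o[2])/d[2]
def tri(a,b):
    (o1,d1),(o2,d2)=a,b
    t=np.linalg.lstsq(np.c_[d1,-d2],o2-o1,rcond=None)[0]
    p,q=o1+d1*t[0],o2+d2*t[1]
    return (p+q)/2,np.linalg.norm(p-q)
E
python3 - <<'E'
from h import *
np.set_printoptions(precision=4,suppress=True)
print(arm.camera_info("top").keys())
for c in ["scene","top"]:
    im=arm.get_image(c);cv2.imwrite(f"pics/{c}1.png",im)
    for n,z in [("red_knob",.151),("red_pivot",.1)]:
        for r in arm.landmark_of(c,n)[:3]: print(c,n,r["conf"],r["location"],atz(c,r["location"],z))
    for n in ["red_knob","red_arm","blue_arm"]:
        for r in arm.trace(c,n)[:2]: print("trace",c,n,r["conf"],r["location"],r["region"].sum(),atz(c,r["location"],.15))
s=arm.sense();print(s["clock"],s["tcp_pos"],s["ee_rot"])
E
```

```text
dict_keys(['camera_matrix', 'world_from_camera'])
scene red_knob 0.78 [0.4339, 0.5453] [0.6387 0.2723 0.151 ]
scene red_pivot 0.57 [0.4233, 0.5387] [0.7066 0.2252 0.1   ]
trace scene red_knob 0.67 [0.4284, 0.5448] 597 [0.6451 0.2748 0.15  ]
trace scene red_arm 0.58 [0.4314, 0.5403] 629 [0.6462 0.2687 0.15  ]
trace scene blue_arm 0.68 [0.5769, 0.5958] 659 [0.479  0.2192 0.15  ]
top red_knob 0.92 [0.4394, 0.4042] [0.6423 0.2645 0.151 ]
top red_pivot 0.66 [0.4753, 0.3455] [0.7053 0.222  0.1   ]
trace top red_knob 0.76 [0.4497, 0.3848] 551 [0.6585 0.2519 0.15  ]
trace top red_arm 0.83 [0.447, 0.383] 512 [0.66   0.2553 0.15  ]
trace top blue_arm 0.68 [0.4883, 0.595] 465 [0.492  0.1999 0.15  ]
0.6 [ 0.2511 -0.5995  0.2146] [[ 0.9223  0.3864 -0.0001]
 [ 0.3864 -0.9223 -0.    ]
 [-0.0001 -0.     -1.    ]]
```

```bash
python3 - <<'E'
import cv2
a=cv2.imread("pics/top1.png")
cv2.imwrite("pics/topc.png",cv2.resize(a[70:310,180:460],None,fx=2.5,fy=2.5,interpolation=3))
E
```

```text
(no output)
```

View pics/topc.png

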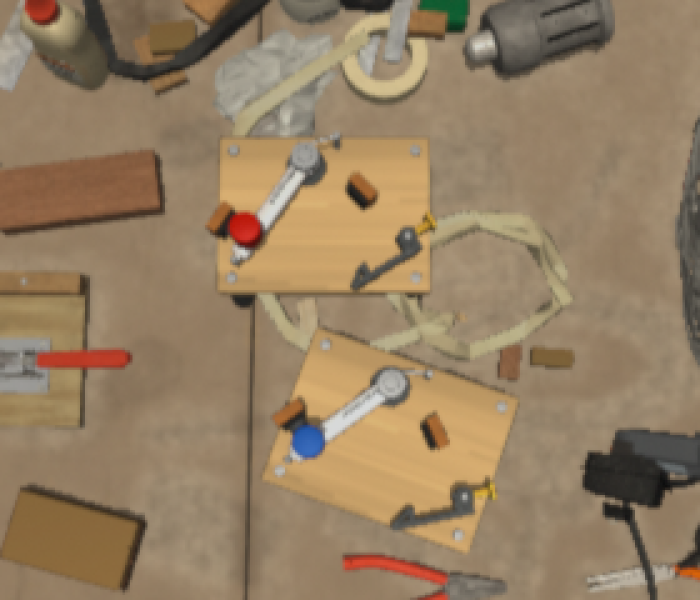

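View pics/scene1.png

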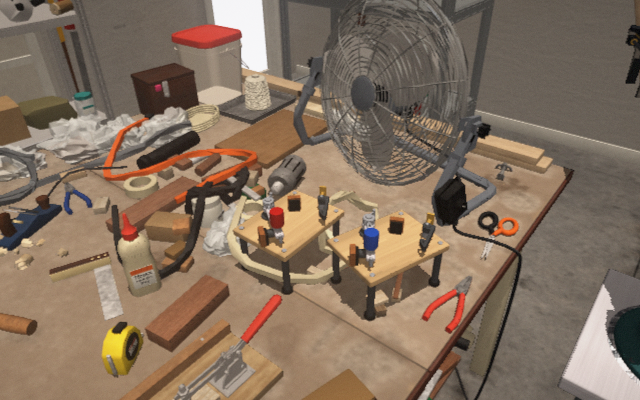

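The top crop shows the red knob at (245,229), its pivot at (306,157), the hook at (360,280) and the tab at (427,222). That board is nearly square to the world axes, and the blue striker stands in front of it. Next I check the fan against the approach path.

```bash
python3 - <<'E'
from h import *
for c in [(320,200),(400,200),(480,100),(480,300),(560,200),(600,350)]:
    print(c,atz("top",(c[0]/640,c[1]/400),.0).round(3),atz("top",(c[0]/640,c[1]/400),.3).round(3))
# board corners (crop->px), z=.1
for c in [(219,138),(429,138),(217,291),(430,292)]: print(atz("top",((c[0]/2.5+180)/640,(c[1]/2.5+70)/400),.1).round(4))
for c in [(427,222),(360,280)]: print(atz("top",((c[0]/2.5+180)/640,(c[1]/2.5+70)/400),.13).round(4))
E
```

```text
(320, 200) [0.587 0.187 0.   ] [0.546 0.186 0.3  ]
(400, 200) [0.59  0.002 0.   ] [0.548 0.056 0.3  ]
(480, 100) [ 0.833 -0.191  0.   ] [ 0.718 -0.079  0.3  ]
(480, 300) [ 0.366 -0.174  0.   ] [ 0.391 -0.067  0.3  ]
(560, 200) [ 0.594 -0.366  0.   ] [ 0.551 -0.202  0.3  ]
(600, 350) [ 0.262 -0.434  0.   ] [ 0.318 -0.25   0.3  ]
[0.7328 0.3005 0.1   ]
[0.7351 0.1216 0.1   ]
[0.6007 0.2982 0.1   ]
[0.6022 0.1203 0.1   ]
[0.6549 0.125  0.13  ]
[0.6062 0.1789 0.13  ]
```

View pics/top1.png

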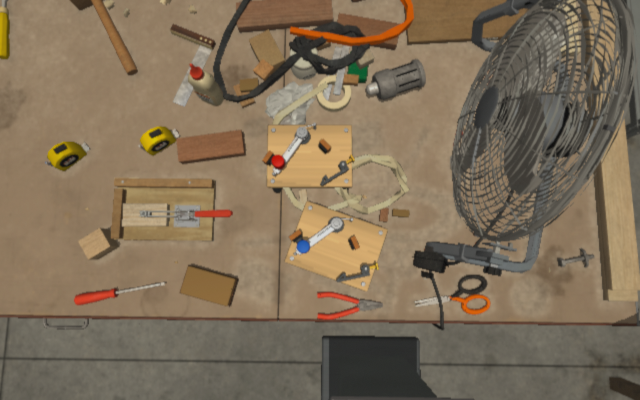

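```bash
python3 - <<'E'
from h import *
P=lambda c,x,y: ray(c,(x/640,y/400))
for n,t,s in [("hub",(485,110),(365,92)),("nearrim",(490,238),(466,90)),("box",(430,258),(450,200)),("legTop",(540,225),(480,130)),("cagebot",(475,215),(410,180))]:
    p,e=tri(P("top",*t),P("scene",*s));print(n,p.round(3),round(e,3))
print(P("top",1,1)[0],P("scene",1,1)[0])
E
```

```text
hub [ 0.718 -0.106  0.251] 0.002
nearrim [ 0.481 -0.084  0.316] 0.014
box [ 0.455 -0.041  0.099] 0.004
legTop [ 0.506 -0.241  0.167] 0.035
cagebot [ 0.571 -0.137  0.058] 0.047
[0.45089947 0.18194493 1.00231584] [0.14721532 0.74233188 0.64079074]
```

{"method": "play_rows", "body": {"steps": [1,0,0,-0.9,5.7,1,0,0,-0.9,5.7,1,0,0,-0.9,5.7,1,0,0,-0.9,5.6,1,0.8,-3,0,0,1,0.8,-3,0,0,1,0.8,-3,0,0,1,0.8,-3,0,0,1,0.8,-3,0,0,1,0.8,-3,0,0]}}

```text
clock: 1.43
tcp_pos: [0.2993, -0.418, 0.2508]
ee_rot: [[1.0, 0.0, 0.0], [0.0, -1.0, -0.0], [0.0, 0.0, -1.0]]
contact_force: [0.2, -0.4, 0.7]
gripper_width: 0.0919
grip_force: 0.0
```

{"method": "play_rows", "body": {"steps": [1,0.85,-3,0,0,1,0.85,-3,0,0,1,0.85,-3,0,0,1,0.85,-3,0,0,1,0.85,-3,0,0,1,0.85,-3,0,0,1,0.85,-3,0,0,1,0.85,-3,0,0,1,0.85,-3,0,0,1,0.85,-3,0,0]}}

```text
clock: 2.27
tcp_pos: [0.3841, -0.118, 0.251]
ee_rot: [[1.0, 0.0, 0.001], [0.0, -1.0, -0.001], [0.001, 0.001, -1.0]]
contact_force: [0.8, -0.5, 0.8]
gripper_width: 0.0921
grip_force: 0.0
```

{"method": "play_rows", "body": {"steps": [1,0,-3,0,0,1,0,-3,0,0,1,0,-3,0,0,1,0,-3,0,0,1,0,-3,0,0,1,0,-3,0,0,1,0,-3,0,0,1,0,-3,0,0,1,0,-3,0,0,1,0,-3,0,0]}}

```text
clock: 3.1
tcp_pos: [0.3836, 0.182, 0.251]
ee_rot: [[1.0, 0.0, 0.001], [0.0, -1.0, -0.0], [0.001, 0.0, -1.0]]
contact_force: [0.8, 0.1, 0.4]
gripper_width: 0.092
grip_force: 0.0
```

{"method": "play_rows", "body": {"steps": [1,2.2,-0.6,0,0,1,2.2,-0.6,0,0,1,2.2,-0.6,0,0,1,2.2,-0.6,0,0,1,2.2,-0.6,0,0,1,2.2,-0.6,0,0,1,2.2,-0.6,0,0,1,2.2,-0.6,0,0,1,2.2,-0.6,0,0,1,2.2,-0.6,0,0]}}

```text
clock: 3.93
tcp_pos: [0.6048, 0.2407, 0.2504]
ee_rot: [[1.0, 0.0, -0.0], [0.0, -1.0, -0.0], [-0.0, 0.0, -1.0]]
contact_force: [0.8, -0.0, -0.0]
gripper_width: 0.0919
grip_force: 0.0
```

```bash
python3 - <<'E'
from h import *
im=arm.get_image("wrist");cv2.imwrite("pics/w1.png",im)
for n,z in [("red_knob",.151),("red_pivot",.1)]:
    for r in arm.landmark_of("wrist",n)[:3]: print(n,r["conf"],r["location"],atz("wrist",r["location"],z).round(4))
m=cv2.inRange(cv2.cvtColor(im,cv2.COLOR_BGR2HSV),(0,150,60),(8,255,255))
n,l,s,c=cv2.connectedComponentsWithStats(m)
for i in range(1,n):
    if s[i,4]>300: print(s[i],c[i],atz("wrist",c[i]/[640,400],.16).round(4))
print(arm.sense()["tcp_pos"],arm.sense()["clock"],np.array(arm.camera_info("wrist")["T_tool_cam"]).round(3))
E
```

```text
red_knob 0.77 [0.442, 0.405] [0.6421 0.2736 0.151 ]
red_pivot 0.56 [0.5231, 0.216] [0.7058 0.2265 0.1   ]
[268 145  32  33 682] [283.52639296 161.27859238] [0.6422 0.2719 0.16  ]
[143 225  64  21 866] [175.56120092 234.62702079] [0.5752 0.3725 0.16  ]
[0.60442027 0.24068986 0.24970017] 4.0833 [[-0.001  0.958  0.286  0.08 ]
 [ 1.     0.001  0.    -0.   ]
 [ 0.     0.286 -0.958 -0.171]
 [ 0.     0.     0.     1.   ]]
```

View pics/w1.png

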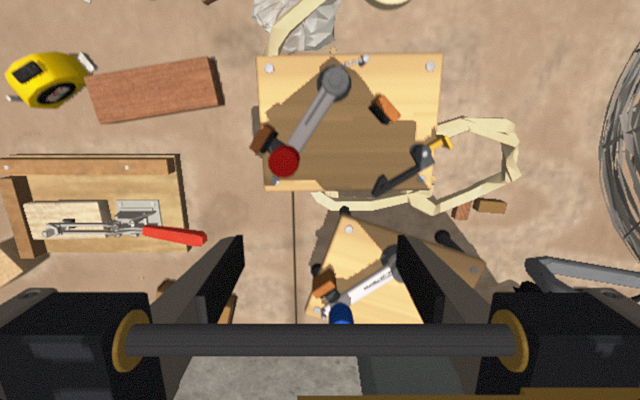

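Wrist view: the knob is at (284,161), the pivot at (335,82), the hook at (400,172) and the tab at (440,142). The knob–pivot vector matches q=0 with board yaw of about 0. I'll move above the knob with the closing line along the tangent.

{"method": "play_rows", "body": {"steps": [1,0.72,-0.57,0,0,1,0.72,-0.57,0,0,1,0.72,-0.57,0,0,1,0.72,-0.57,0,0,1,0.72,-0.57,0,0,1,0,0,1,6.9,1,0,0,1,6.9,1,0,0,1,6.9,1,0,0,1,6.9,1,0,0,1,6.8]}}

```text
clock: 4.92
tcp_pos: [0.64, 0.2698, 0.2]
ee_rot: [[0.822, -0.569, 0.0], [-0.569, -0.822, 0.0], [0.0, -0.0, -1.0]]
contact_force: [0.3, 0.1, -0.7]
gripper_width: 0.0921
grip_force: 0.0
```

```bash
python3 - <<'E'
from h import *
im=arm.get_image("wrist");cv2.imwrite("pics/w2.png",im)
for n,z in [("red_knob",.151),("red_pivot",.1)]:
    for r in arm.landmark_of("wrist",n)[:2]: print(n,r["conf"],r["location"],atz("wrist",r["location"],z).round(4))
for r in arm.landmark_of("top","red_knob")[:1]: print(r["location"])
s=arm.sense();print(s["tcp_pos"],s["clock"],s["ee_rot"],s["q"])
E
```

```text
red_pivot 0.89 [0.4936, 0.2795] [0.7056 0.228  0.1   ]
[0.4394, 0.4042]
[0.63984916 0.26979503 0.20069936] 5.1167 [[ 8.27660950e-01 -5.61228430e-01 -2.86085719e-06]
 [-5.61228430e-01 -8.27660950e-01 -3.31676782e-05]
 [ 1.62468242e-05  2.90571864e-05 -9.99999999e-01]] [  -9.42406509   34.4448246   -24.42727879   84.34961219   15.0273275
   64.45213559 -160.70327554]
```

View pics/w2.png

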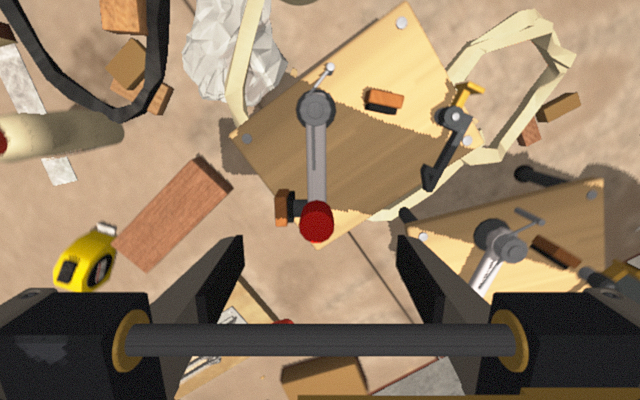

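Wrist view: the knob is at (316,222) with the pivot above it at (316,108), so the tool's x axis is radial and the knob is centred between the fingers. Now I check the distance along x.

```bash
python3 - <<'E'
from h import *
s=arm.sense();R=np.array(s["ee_rot"])
im=cv2.imread("pics/w2.png")
m=cv2.inRange(cv2.cvtColor(im,cv2.COLOR_BGR2HSV),(0,150,40),(8,255,255));m[:190]=0;m[260:]=0;m[:,:290]=0;m[:,345:]=0
x,y,w,h=cv2.boundingRect(m);print(x,y,w,h)
# project knob model: centre offset a (tool x), cylinder r13 z .134..166
i=arm.camera_info("wrist");K=np.array(i["camera_matrix"]);Tc=np.linalg.inv(np.array(i["T_tool_cam"]))
t=np.linspace(0,6.28,60)
for a in range(-10,12,2):
  for b in (0,):
    P=np.array([[a/1e3+.013*np.cos(k),b/1e3+.013*np.sin(k),s["tcp_pos"][2]-z,1] for k in t for z in (.134,.166)])
    c=(Tc@P.T)[:3];u=K@np.array([c[0],-c[1],-c[2]]);u=u[:2]/u[2]
    print(a,u.min(1).round(1),u.max(1).round(1))
E
```

```text
299 201 35 42
-10 [301.3 208.7] [337.3 255.8]
-8 [301.3 206.4] [337.3 253.3]
-6 [301.2 204. ] [337.4 250.8]
-4 [301.2 201.6] [337.4 248.3]
-2 [301.1 199.2] [337.5 245.8]
0 [301.1 196.8] [337.5 243.3]
2 [301.  194.4] [337.6 240.7]
4 [301. 192.] [337.6 238.2]
6 [300.9 189.6] [337.6 235.6]
8 [300.9 187.1] [337.7 233. ]
10 [300.8 184.6] [337.7 230.4]
```

{"method": "play_rows", "body": {"steps": [1,-0.1,0,1,0,1,-0.1,0,1,0,1,0,0,1,0,1,0,0,1,0,1,0,0,1,0,1,0,0,0.8,0,0.5,0,0,0,0,0.3,0,0,0,0,0.2,0,0,0,0,0.2,0,0,0,0], "squeeze": 12}}

```text
clock: 5.95
tcp_pos: [0.6385, 0.2706, 0.1433]
ee_rot: [[0.825, -0.564, 0.001], [-0.564, -0.825, 0.001], [0.001, -0.001, -1.0]]
contact_force: [-0.2, 0.4, 0.5]
gripper_width: 0.067
grip_force: 0.0
```

{"method": "play_rows", "body": {"steps": [0,0,0,0,0,0,0,0,0,0,0,0,0,0,0,0,0,0,0,0,0,0,0,0,0], "squeeze": 15}}

```text
clock: 6.37
tcp_pos: [0.6381, 0.2703, 0.1427]
ee_rot: [[0.825, -0.565, 0.0], [-0.565, -0.825, -0.0], [0.0, -0.0, -1.0]]
contact_force: [-0.5, 0.3, -0.0]
gripper_width: 0.0344
grip_force: 0.0
```

{"method": "play_rows", "body": {"steps": [0,0,0,0,0,0,0,0,0,0,0,0,0,0,0,0,0,0,0,0], "squeeze": 20}}

```text
clock: 6.7
tcp_pos: [0.6383, 0.2712, 0.1427]
ee_rot: [[0.826, -0.564, 0.001], [-0.564, -0.826, 0.001], [0.0, -0.002, -1.0]]
contact_force: [2.5, 2.9, -1.4]
gripper_width: 0.0251
grip_force: 20.0
```

{"method": "play_rows", "body": {"steps": [0,0.01,0.42,0,-3,0,0.01,0.42,0,-3,0,0.01,0.42,0,-3,0,0.01,0.42,0,-3,0,0.01,0.42,0,-3,0,0.01,0.42,0,-3,0,0.01,0.42,0,-3,0,0.01,0.42,0,-3,0,0.01,0.42,0,-3,0,0.01,0.42,0,-3], "squeeze": 25}}

```text
clock: 7.53
tcp_pos: [0.6257, 0.231, 0.1427]
ee_rot: [[0.997, -0.074, 0.003], [-0.074, -0.997, 0.001], [0.003, -0.001, -1.0]]
contact_force: [7.2, 3.4, -4.2]
gripper_width: 0.0249
grip_force: 25.0
```

{"method": "play_rows", "body": {"steps": [0,0.03,0.42,0,-3,0,0.03,0.42,0,-3,0,0.02,0.42,0,-3,0,0.02,0.42,0,-3,0,0.01,0.42,0,-3,0,0.01,0.42,0,-3,0,0.01,0.42,0,-3,0,0.01,0.42,0,-3,0,0.01,0.42,0,-3,0,0.01,0.42,0,-3]}}

```text
clock: 8.37
tcp_pos: [0.6338, 0.191, 0.1427]
ee_rot: [[0.901, 0.434, 0.003], [0.434, -0.901, 0.003], [0.004, -0.001, -1.0]]
contact_force: [3.7, 6.3, -4.9]
gripper_width: 0.0253
grip_force: 25.0
```

{"method": "play_rows", "body": {"steps": [0,0.01,0.42,0,-3,0,0.01,0.42,0,-3,0,0.01,0.42,0,-3,0,0.01,0.42,0,-3,0,0,0,0,0,0,0,0,0,0]}}

```text
clock: 8.87
tcp_pos: [0.642, 0.1771, 0.1427]
ee_rot: [[0.793, 0.61, 0.002], [0.61, -0.793, 0.003], [0.003, -0.001, -1.0]]
contact_force: [4.5, 4.5, -2.8]
gripper_width: 0.025
grip_force: 25.0
```

```bash
python3 - <<'E'
from h import *
s=arm.sense();d=np.array(s["tcp_pos"])-[.7055,.2251,0];print(np.arctan2(-d[1],-d[0])+.6,np.hypot(*d[:2]),s["contact_force"])
a=arm.get_image("top");b=arm.get_image("wrist")
cv2.imwrite("pics/c3.png",np.hstack([cv2.resize(a[110:210,250:370],(400,333)),cv2.resize(b[60:310,150:490],(400,333))]))
E
```

```text
1.247104123137472 0.0795945678126345 [ 4.51902847  4.50700922 -2.78064468]
```

View pics/c3.png

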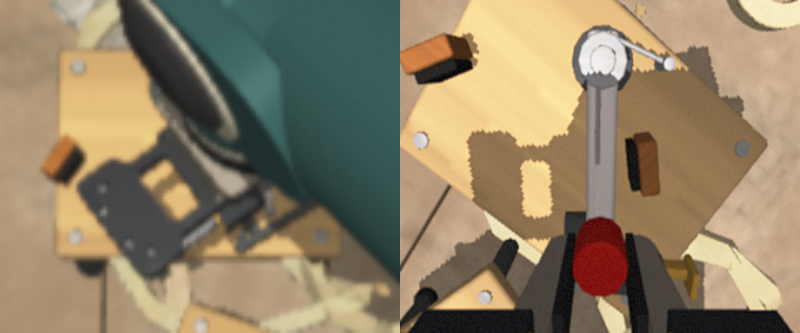

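Wrist view (right half): the knob at (600,260) is held and the arm is drawn close to the stop block. The tab at (685,275) lies under the right finger's side. Now I ease back to feel for the catch.

{"method": "play_rows", "body": {"steps": [0,0.06,-0.21,0,1.5,0,0.05,-0.21,0,1.5,0,0,-0.14,0,1,0,0,0,0,0]}}

```text
clock: 9.3
tcp_pos: [0.6388, 0.1818, 0.1427]
ee_rot: [[0.833, 0.553, 0.001], [0.553, -0.833, 0.001], [0.001, -0.0, -1.0]]
contact_force: [2.7, 2.6, -1.6]
gripper_width: 0.0254
grip_force: 25.0
```

{"method": "play_rows", "body": {"steps": [0,0.03,-0.14,0,1,0,0.03,-0.14,0,1,0,0,-0.14,0,1,0,0,0,0,0]}}

```text
clock: 9.63
tcp_pos: [0.638, 0.1831, 0.1426]
ee_rot: [[0.861, 0.508, 0.002], [0.508, -0.861, -0.003], [-0.0, 0.003, -1.0]]
contact_force: [4.8, -1.5, -0.5]
gripper_width: 0.0251
grip_force: 25.0
```

```bash
python3 - <<'E'
from h import *
s=arm.sense();d=np.array(s["tcp_pos"])-[.7055,.2251,0];R=np.array(s["ee_rot"]);print(np.arctan2(-d[1],-d[0])+.6,np.hypot(*d[:2]),R.T@s["contact_force"],s["torque"],s["gripper_width"])
E
```

```text
1.156512639364541 0.0795527602006596 [3.35267604 3.68559864 0.55712336] [-0.27522222 -0.92979039  0.00294173] 0.025099492551930988
```

The tangential force reversed to +3.7 N and the arm stays at 1.157, so the catch is holding. I'll take out the preload and open slightly, keeping the fingers caged around the knob.

{"method": "play_rows", "body": {"steps": [0,0,0.2,0,0,0,0,0,0,0,0.36,0,0,0,0,0.36,0,0,0,0,0.36,0,0,0,0,0.36,0,0,0,0]}}

```text
clock: 10.13
tcp_pos: [0.6373, 0.1833, 0.1423]
ee_rot: [[0.86, 0.51, -0.001], [0.51, -0.86, -0.0], [-0.001, -0.0, -1.0]]
contact_force: [-0.1, 0.4, 0.2]
gripper_width: 0.0329
grip_force: 0.0
```

```bash
python3 - <<'E'
from h import *
s=arm.sense();R=np.array(s["ee_rot"]);print(R.T@s["contact_force"],s["gripper_width"],s["tcp_pos"])
b=arm.get_image("wrist")
cv2.imwrite("pics/w4.png",cv2.resize(b[60:310,150:490],(748,550)))
E
```

```text
[ 0.1259966  -0.4275772  -0.16296135] 0.03286376935127056 [0.63727239 0.18333918 0.14230046]
```

View pics/w4.png

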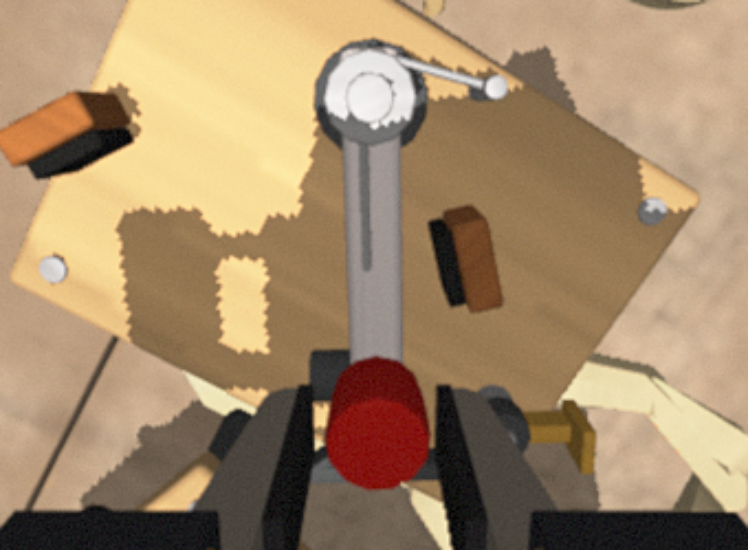

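The knob (378,420) stands free with gaps on both sides and the force is near zero, so the catch alone holds it. Lift straight up.

{"method": "play_rows", "body": {"steps": [0.38,0,0,-0.5,0,0.38,0,0,-1,0,0.38,0,0,-1,0,0.38,0,0,-1.5,0,0.38,0,0,-2,0,0.38,0,0,-2,0,0.38,0,0,-2,0,0.38,0,0,0,0]}}

```text
clock: 10.85
tcp_pos: [0.6401, 0.1848, 0.2489]
ee_rot: [[0.86, 0.509, 0.008], [0.509, -0.86, 0.003], [0.009, 0.002, -1.0]]
contact_force: [-0.2, -0.4, 0.2]
gripper_width: 0.0348
grip_force: 0.0
```

```bash
python3 - <<'E'
from h import *
arm.get_image("wrist")
for n,z in [("red_knob",.151),("red_pivot",.1)]:
    for r in arm.landmark_of("wrist",n)[:1]: print(n,r["conf"],atz("wrist",r["location"],z).round(4))
s=arm.sense();print(s["contact_force"],s["tcp_pos"],s["clock"])
cv2.imwrite("pics/w5.png",arm.get_image("wrist"))
E
```

```text
red_knob 0.86 [0.6362 0.1849 0.151 ]
red_pivot 0.96 [0.7063 0.2236 0.1   ]
[-1.02997655 -0.75144696 -0.61424693] [0.63780837 0.18316475 0.24299264] 11.0
```

View pics/w5.png

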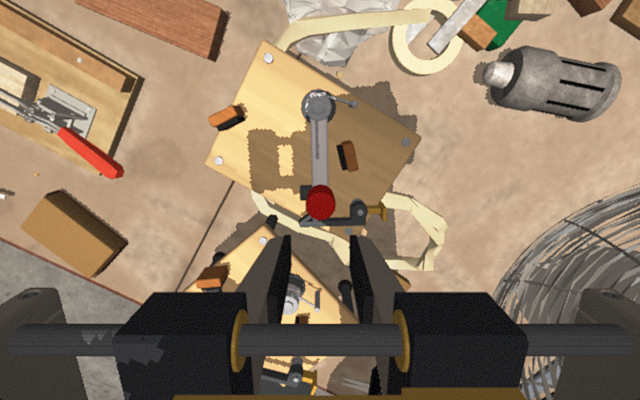

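The red arm is hooked, with the knob at (320,203) and the hook behind the pin at (310,220). The blue striker was never touched and the robot is clear, so I hand the job in.

```bash
python3 -c "
from station import arm
print(arm.finish_job())"
```

```text
the job is handed in; nothing more can be done
None
```

The red striker is armed and held by its catch alone at about 1.15 rad; the blue striker was not touched, the gripper is clear, and the job was handed in at about 11 s (no verdict was returned).

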